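Raise the board to the stencil and lock the lift

TASK

Set up the stencil printer: turn the round hand knob to raise the circuit board until it just touches the stencil foil above it, without forcing it up against the foil. Then swing the clamp lever beside the knob clockwise against its stop to lock the lift, with the board still lightly touching the foil, and leave the other things on the bench alone.

Things in the scene. Friction and masses are not known exactly. Their poses are not given: they have to be found in the camera images.
- printer: Bench stencil printer, base frame of slotted 30 mm aluminium bar, 330 (x) by 340 (y) mm, frame top 45 mm above the bench. Origin: centre of its footprint at bench height; its -x side is the front, towards the robot. In this frame the hand knob stands at x -130, y -95 mm and the lever pivot at x -130, y +95 mm.
- knob_grip (a point): Centre of the gripping part of the round black fluted hand knob of the lift: 42 mm diameter, 26 mm tall (13 mm above and below this point), axis vertical, on a thin shaft with free space below it. The nearest stencil frame edge is 80 mm from its axis.
- lift_knob (a joint): Turn of the hand knob, rad, 0 at the start, growing clockwise seen from above. Clockwise raises the lift table, board and posts, 20 mm for each full turn (3.18 mm per rad). Its end is at 7.2 rad. It stays where left. Free, it takes about 0.22 N m to raise and 0.16 N m to lower; once the board bears on the foil the torque climbs by about 0.35 N m per rad (0.035 N m for each 0.1 rad).
- board: Green circuit board panel 100 (x) by 190 (y) by 3 mm, loose on the posts of the lift table under the stencil, held sideways by edge pins. The foil covers its middle; its ends stick out 30 mm past the foil to the left and right and are seen from above inside the stencil frame. Origin: centre of its underside. Its top is 3 mm higher and goes up against the foil.
- stencil: Aluminium frame 210 x 260 x 20 mm, fixed over the board. Origin: centre of its underside, 8 to 11 mm above the board's top at the start. It holds a steel foil 168 (x) by 130 (y) mm, clamped by hand: the foil's underside lies 0 to 5 mm above the frame's underside, how much is not known. The board fits up inside the frame. The foil resists with 36 N per mm of push. Do not lean on it.
- lever_pivot (a point): Point on the vertical axis of the black clamp lever, at the height of its bar.
- lever_end (a point): Centre of the 18 mm ball at the free end of the clamp lever, 72 mm from the pivot and at the same height. The outer 25 mm of the bar are level and 12 mm thick.
- lock_lever (a joint): Angle of the clamp lever, rad: at 0 (free) the bar points to the printer's front (-x of the printer); it grows clockwise seen from above; at its stop, 1.4 (locked), the bar points nearly to the printer's left (+y). It starts between 0 and 0.3, stays where it is left and takes about 2 N at its end to move.
- paste_jar: Closed solder paste jar, 60 mm diameter, 58 mm tall, in front of the printer. Leave it.
- squeegee: Squeegee: aluminium holder 170 mm long with a round wooden grip on top. Leave it.
- tweezers: Dark steel tweezers, 120 mm long, lying in front of the printer. Leave them.
- spare_board: Assembled circuit board 80 x 130 mm lying on the bench. Leave it.
- reel: White component reel, 178 mm diameter, lying flat. Leave it.
- driver: Screwdriver with black handle, 160 mm long. Leave it.
- flux_bottle: Small white closed bottle, 36 mm diameter, 85 mm tall. Leave it.
There are look-alikes about, which are no part of the job. Of the things that look like the board, the smaller one is meant.

How it is judged:
By the outcome, as a careful person would: the job done as asked, in the order asked, and still so for the second after the job is handed in, with the robot touching nothing.
It also fails if it takes over 70 s, if anything falls off the work surface, if the arm or the gripper's body presses on something with over 40 N, if the wrist force passes 120 N, or if a joint passes its speed limit or range.

ROBOT

A 6-joint arm with a two-finger parallel gripper is mounted at the origin on the work surface. World frame = base frame: x ahead of the robot, y to its left, z up, the work surface at z = 0. Lengths are in m, angles in rad, forces in N, time in s.
With the tool pointing down it reaches from about 0.225 to 0.875 m from the base axis. Payload 3.4 kg.
Tool frame: the origin (TCP) lies at the very end of the fingers, on their centre line; the grasp point (between the pads) lies 19 mm behind it; z points along the fingers, x is the direction in which the jaws open and shut, and the axes are right-handed (so a half turn about z gives the same grasp; the last joint's range is limited). The gripper opens to 85 mm and grips with 20 to 120 N. Pads are 22 mm wide; open, the fingers measure 114 mm over their backs; the gripper's body (76 mm by 85 mm) begins 54 mm behind the grasp point. The pads swing forward as they close: fully open they stand 13 mm farther back than shut.
Start: joints at [-1.308, 0.276, 1.505, -0, 1.361, -0.121], TCP at [0.215, -0.533, 0.231] pointing down, gripper open.
Joint ranges: [-2.89, 2.89], [-0.75, 2.08], [0.22, 2.7], [-1.18, 4.32], [0.11, 2.71], [-2.7, 2.7]. Speed limits (rad/s): [2.57, 2.57, 3.14, 3.14, 3.14, 3.14].

INTERFACE

Orientations are given as a unit quaternion [w, x, y, z].
In Python, from rig import manip gives the robot as it stands.
- The arm moves only by the tool send_rows, never from a script. Its argument "increments" is a list of rows, each a list of 5 numbers: the opening, from 0 (shut) to 1 (fully open), then the shift along the tool's x, y, z in m, then the turn about the tool's z in rad. A call has 1 to 8 rows; each row shifts and turns the commanded pose from where the row before left it, along the tool's axes as they then stand; what a row does not reach is not made up. A row lasts 1/8 s, in which the tool goes at most 62.5 mm and 10.7 degrees, less where a joint would pass 70% of its speed; a pose out of reach is approached as far as the arm can. A call is refused whole if a number of a shift passes 0.0625 or a number of a turn 0.188, either way. A call with a gripper value outside its range is refused whole. The fingers move at their own pace and stop on an object; "squeeze" is the grip in N (left out, the last holds). Time passes only in rows, so rows that do not move let the fingers close. It gives the time, the measured TCP pose, the force and the opening at its end, in the units of the state.
- manip.get_state(): the state, without advancing time (a new reading comes with each control period).
- manip.get_image(name): name is "scene" or "top"; returns the picture (480x640x3 uint8, red, green, blue); there is no depth.
- manip.calibration(name): a dict with "fx", "fy", "cx", "cy" (pixels), "distortion" ([k1, k2, p1, p2, k3] as OpenCV has them; the pictures are not rectified), "camera_from_world" (4x4, takes a point from world to camera coordinates). Camera axes: x right, y up, looking along -z (the intrinsics and any distortion apply to the point x, -y, -z); pixel columns grow to the right and rows downward; lengths in m; the calibration is good to about 2 mm. A picture is of the moment at which its call begins. calibration takes no time and is no camera call.
- manip.sign_off(): hands the job in, once; it reports no verdict.
The state is a dict: "clock": time; "qpos": joint angles; "qd": joint speeds; "effort": joint torques, N m; "position": TCP position; "ee_rot": TCP orientation; "contact_force": force on the tool from outside, world axes, zero at the start; "moment": the same for the moment, N m; "width": finger opening in m.
Only numpy, scipy, OpenCV 4.12 (cv2) and the standard library are available. Lean on these libraries where they do the work, as an engineer would, in place of code of your own. Each camera call takes 0.05 s, during which the arm holds its last target.

## Working session

There is one attempt and no reset: what is moved stays moved. The work goes in short steps, Python scripts to look and compute and a tool call to move; the robot and the scene stay as the last step left them, time stands still between calls to the robot, and variables do not carry over. Pictures are saved under pics/ and viewed, and the job is handed in when it is done.

Besides the shell and the picture viewer there is one more tool, called after "Call:" as name(argument=value, ...) on one line, values as JSON. send_rows: Moves the arm, as the interface text tells. Its arguments: {"type":"object","properties":{"increments":{"type":"array","items":{"type":"array","items":{"type":"number"}}},"squeeze":{"type":"number"}},"required":["increments"]}

```bash
ls; mkdir -p pics
python3 - <<'E'
from rig import manip
import cv2,json
for n in ("scene","top"):
    im=manip.get_image(n); cv2.imwrite(f"pics/{n}0.png",im[:,:,::-1])
    c=manip.calibration(n); print(n,{k:(v.tolist() if hasattr(v,'tolist') else v) for k,v in c.items()})
print(manip.get_state())
E
```

```text
pics
scene {'fx': 434.6744070499122, 'fy': 434.6744070499122, 'cx': 316.6482836703488, 'cy': 239.23129139768324, 'distortion': [0.031443814404643555, 0.0, 0.0, 0.0, 0.0], 'camera_from_world': [[0.1039743485497964, 0.9945471818467692, -0.00807699970873674, -0.10784539854581303], [-0.7547843003254732, 0.08419176247918826, 0.650547774658275, 0.3179284080534093], [0.6476804727840969, -0.06154388849672606, 0.7594223824479174, -1.3109378680048038], [0.0, 0.0, 0.0, 1.0]]}
top {'fx': 564.1623333112531, 'fy': 564.1623333112531, 'cx': 314.7088048061615, 'cy': 236.93303510707932, 'distortion': [0.03472683877237409, 0.0, 0.0, 0.0, 0.0], 'camera_from_world': [[-0.02040127662472388, -0.9997915939171473, 0.0007460862494979851, 0.041593929248009434], [0.9855370044063888, -0.019984828254319048, 0.16827780479114549, -0.5173688759246947], [-0.16822782426745872, 0.0041683776527044955, 0.9857393285093081, -1.1976399789306602], [0.0, 0.0, 0.0, 1.0]]}
{'clock': 0.1, 'qpos': array([-1.30795585e+00,  2.76551347e-01,  1.50603370e+00,  2.66404213e-06,
        1.36072437e+00, -1.21004369e-01]), 'qd': array([-7.55959095e-04, -2.24259575e-03, -4.44737012e-03, -1.40764381e-05,
        1.92294266e-06, -1.31355293e-03]), 'effort': array([ 9.48613488e-04, -4.17703342e+01, -2.46406174e+01,  1.32985060e-04,
        5.81589702e-03,  2.42591014e-06]), 'position': array([ 0.21519584, -0.53268323,  0.23050423]), 'ee_rot': array([-5.63416703e-04,  8.29001437e-01, -5.59245814e-01, -6.47597060e-04]), 'contact_force': array([-0.03724538, -0.25853461,  0.22972947]), 'moment': array([0.0676137 , 0.01695503, 0.00425721]), 'width': 0.08526525541669137}
```

View pics/scene0.png

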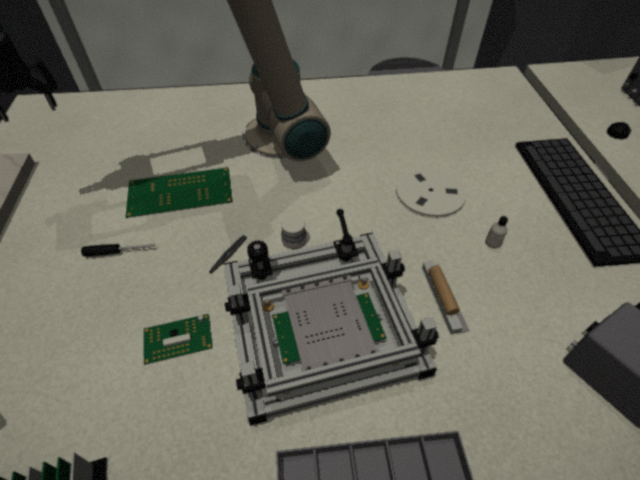

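View pics/top0.png

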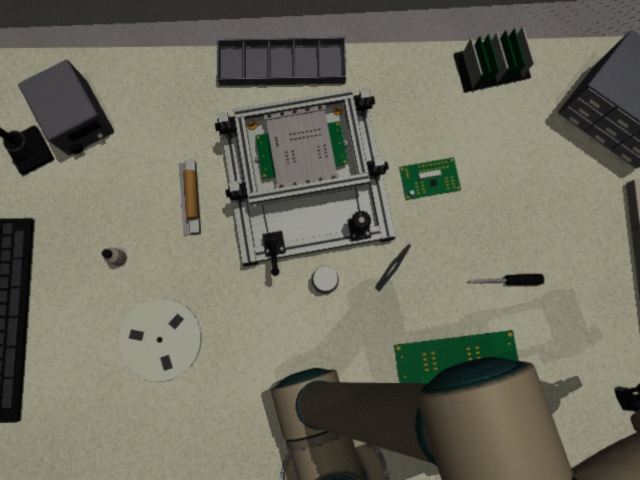

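```bash
cat > h.py <<'E'
import numpy as np, cv2
from rig import manip
def K(c): return np.array([[c['fx'],0,c['cx']],[0,c['fy'],c['cy']],[0,0,1.]])
F=np.diag([1,-1,-1.])
def proj(n,P):
    c=manip.calibration(n);M=np.array(c['camera_from_world'])
    R=F@M[:3,:3];t=F@M[:3,3]
    return cv2.projectPoints(np.atleast_2d(np.array(P,float)),cv2.Rodrigues(R)[0],t,K(c),np.array(c['distortion']))[0][:,0]
def ray(n,uv):
    c=manip.calibration(n);M=np.array(c['camera_from_world'])
    R=F@M[:3,:3];t=F@M[:3,3]
    p=cv2.undistortPoints(np.array([[uv]],float),K(c),np.array(c['distortion']))[0,0]
    d=R.T@np.array([p[0],p[1],1]);return -R.T@t,d/np.linalg.norm(d)
def tri(us,ut):
    A=[];b=[]
    rs=[ray('scene',us),ray('top',ut)]
    for o,d in rs:
        Q=np.eye(3)-np.outer(d,d);A.append(Q);b.append(Q@o)
    p=np.linalg.lstsq(np.vstack(A),np.hstack(b),rcond=None)[0]
    return p,[np.linalg.norm((np.eye(3)-np.outer(d,d))@(p-o)) for o,d in rs]
def onz(n,uv,z):
    o,d=ray(n,uv);return o+d*(z-o[2])/d[2]
def crop(n,box,s,name):
    im=manip.get_image(n)[:,:,::-1];x0,y0,x1,y1=box
    cv2.imwrite('pics/'+name,cv2.resize(im[y0:y1,x0:x1],None,fx=s,fy=s,interpolation=cv2.INTER_CUBIC))
E
python3 - <<'E'
import cv2
a=cv2.imread('pics/scene0.png')[200:430,210:450];b=cv2.imread('pics/top0.png')[85:295,210:410]
cv2.imwrite('pics/s1.png',cv2.resize(a[:110,:200],None,fx=4,fy=4,interpolation=2))
cv2.imwrite('pics/s2.png',cv2.resize(a,None,fx=2.5,fy=2.5,interpolation=2))
cv2.imwrite('pics/t1.png',cv2.resize(b[100:],None,fx=4,fy=4,interpolation=2))
cv2.imwrite('pics/t2.png',cv2.resize(b[:130],None,fx=4,fy=4,interpolation=2))
E
```

```text
(no output)
```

View pics/s1.png

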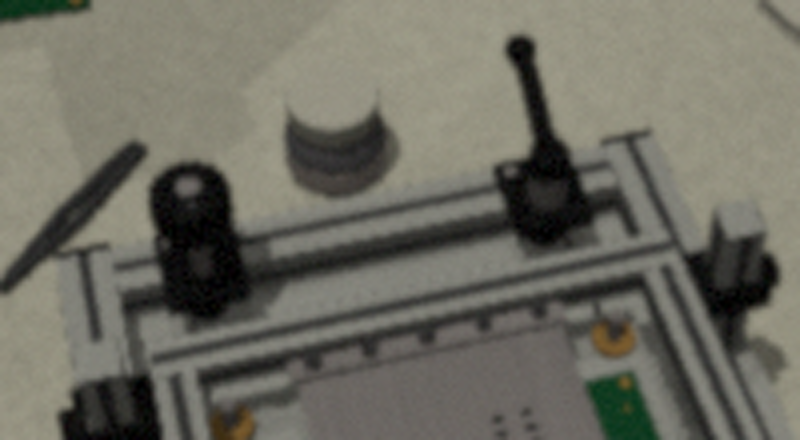

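View pics/t1.png

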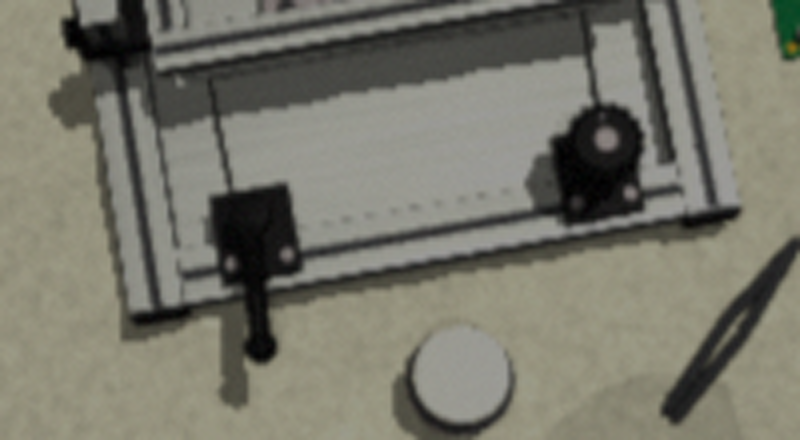

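View pics/s2.png

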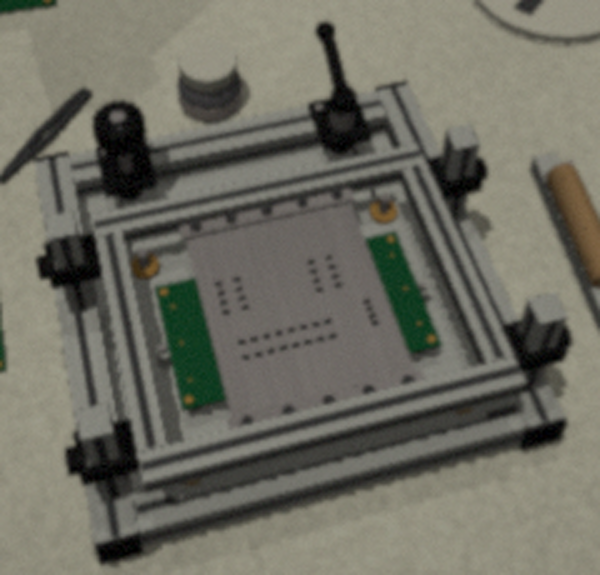

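View pics/t2.png

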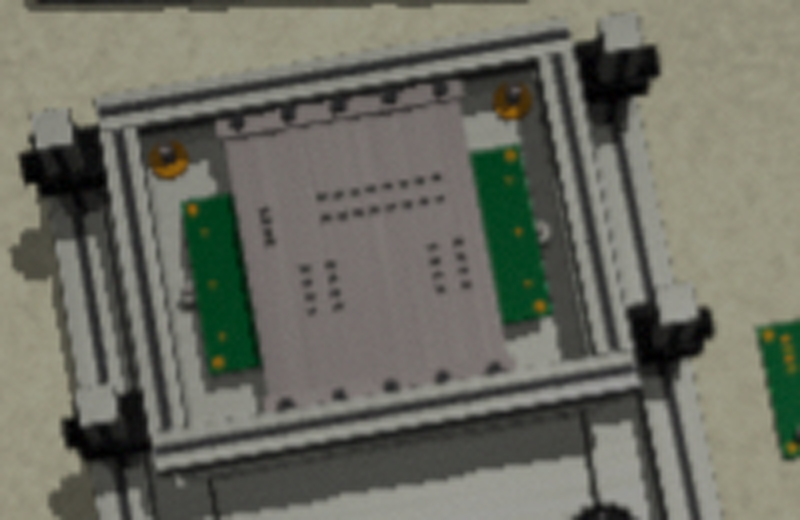

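Run:
```python
from h import *
np.set_printoptions(precision=4,suppress=True)
S=lambda x,y,s=4:(210+x/s,200+y/s)
T1=lambda x,y:(210+x/4,185+y/4)
T2=lambda x,y:(210+x/4,85+y/4)
print('knob top',tri(S(187,186),T1(606,140)))
print('ball',tri(S(519,48),T1(262,347)))
print('pivot',tri(S(549,160),T1(257,215)))
# frame front corners on z=.045
a=onz('top',T1(133,316),.045);b=onz('top',T1(740,210),.045)
print(a,b,np.linalg.norm(a-b))
print('yaw',np.arctan2(*(b-a)[:2]))
# jar
print('jar',tri(S(332,100),T1(462,375)))
# board corners gold dots
S2=lambda x,y:(210+x/2.5,200+y/2.5)
for s,t in [((392,241),(218,362)),((433,339),(192,209)),((164,294),(540,306)),((188,400),(511,155))]:
    print('dot',tri(S2(*s),T2(*t)))
for s,t in [((382,211),(0,0))]: pass
```

```text
knob top (array([ 0.5383, -0.0664,  0.1222]), [np.float64(0.0002581785288494304), np.float64(0.0002581785288494112)])
ball (array([0.4373, 0.1147, 0.0963]), [np.float64(0.00021220143591344265), np.float64(0.00021220143591358352)])
pivot (array([0.5093, 0.1193, 0.0841]), [np.float64(0.001987247840382728), np.float64(0.001987247840382847)])
[0.4612 0.188  0.045 ] [ 0.5131 -0.1453  0.045 ] 0.337221858210973
yaw 2.9873028202109846
jar (array([0.4246, 0.0098, 0.0528]), [np.float64(0.00013670803753433887), np.float64(0.0001367080375342966)])
dot (array([0.6502, 0.138 , 0.0783]), [np.float64(0.000291505670790016), np.float64(0.00029150567078993706)])
dot (array([0.7367, 0.1517, 0.0804]), [np.float64(0.00045311565782043384), np.float64(0.00045311565782037855)])
dot (array([ 0.678 , -0.0385,  0.0789]), [np.float64(8.472370084916295e-05), np.float64(8.472370084922864e-05)])
dot (array([ 0.7642, -0.0251,  0.0803]), [np.float64(0.0003337901947147302), np.float64(0.00033379019471474567)])
```

The knob cap dot is at scene (257,246) and top (361,220), the lever ball at scene (340,212) and top (275,272). The board is the green panel under the foil, with ends at top (263,156) and (338,144). The other green panels lie on the bench: the spare at top (430,178) and the large look-alike at top (455,357). I won't touch either.

The wrist moves over the knob first.

Call:
send_rows(increments=[[1,-0.0312,-0.0474,0,0],[1,-0.0312,-0.0474,0,0],[1,-0.0312,-0.0474,0,0],[1,-0.0312,-0.0474,0,0],[1,-0.0312,-0.0474,0,0],[1,-0.0312,-0.0474,0,0],[1,-0.0312,-0.0474,0,0],[1,-0.0312,-0.0474,0,0]], squeeze=60)

```text
clock: 1.1
position: [0.4741, -0.158, 0.2311]
ee_rot: [0.0, 0.829, -0.559, -0.0]
contact_force: [0.5, -1.0, 0.1]
width: 0.0855
```

Call:
send_rows(increments=[[1,-0.0312,-0.0474,0,0],[1,-0.0312,-0.0474,0,0],[1,0,0,0,-0.18],[1,0,0,0,-0.18],[1,0,0,0,-0.18],[1,0,0,0,-0.18],[1,0,0,0,-0.18],[1,0,0,0,-0.18]])

```text
clock: 2.1
position: [0.5377, -0.0663, 0.2308]
ee_rot: [-0.0, 0.999, -0.05, -0.001]
contact_force: [0.7, -0.5, -0.1]
width: 0.0854
```

Call:
send_rows(increments=[[1,0,0,0,-0.18],[1,0,0,0,-0.18],[1,0,0,0,-0.18],[1,0,0,0,-0.18],[1,0,0,0,-0.18],[1,0,0,0,-0.18],[1,0,0,0,-0.18],[1,0,0,0,-0.18]])

```text
clock: 3.1
position: [0.5377, -0.0663, 0.2308]
ee_rot: [-0.0, 0.784, 0.621, -0.0]
contact_force: [-1.0, -0.9, -0.0]
width: 0.0853
```

Call:
send_rows(increments=[[1,0,0,0,-0.18],[1,0,0,0,-0.18],[1,0,0,0,-0.18],[1,0,0,0,-0.18],[1,0,0,0,-0.18],[1,0,0,0,-0.15],[1,0,0,0,0],[1,0,0,0,0]])

```text
clock: 4.1
position: [0.5378, -0.0664, 0.2311]
ee_rot: [-0.0, 0.371, 0.929, -0.0]
contact_force: [-0.4, 0.1, -0.0]
width: 0.0857
```

Call:
send_rows(increments=[[1,0,0,0.04,0],[1,0,0,0.04,0],[1,0,0,0.02,0],[1,0,0,0.015,0],[1,0,0,0,0]])

```text
clock: 4.72
position: [0.5375, -0.0663, 0.1155]
ee_rot: [-0.001, 0.371, 0.929, -0.0]
contact_force: [0.2, 0.6, 0.2]
width: 0.0854
```

Run:
```python
from h import *
crop('scene',(200,150,400,300),4,'s3.png')
crop('top',(260,130,460,280),4,'t3.png')
print(manip.get_state())
```

```text
{'clock': 4.825, 'qpos': array([-2.51150421e-01,  3.16981663e-01,  1.75018372e+00, -9.60941137e-05,
        1.07298757e+00, -2.63370098e+00]), 'qd': array([ 9.58866170e-04, -8.63806214e-03, -1.07113456e-02,  7.36544958e-05,
       -9.71000940e-04, -6.52548597e-04]), 'effort': array([-4.21623437e-03, -3.98886144e+01, -2.05716169e+01, -1.13140948e-03,
        3.33762669e-02,  3.41974970e-03]), 'position': array([ 0.5386692 , -0.0665891 ,  0.11697535]), 'ee_rot': array([7.19335352e-04, 3.70454264e-01, 9.28850428e-01, 5.02696146e-05]), 'contact_force': array([ 0.23569794, -0.02001268, -0.46819838]), 'moment': array([0.05216106, 0.00107027, 0.01224442]), 'width': 0.08526724160561684}
```

View pics/s3.png

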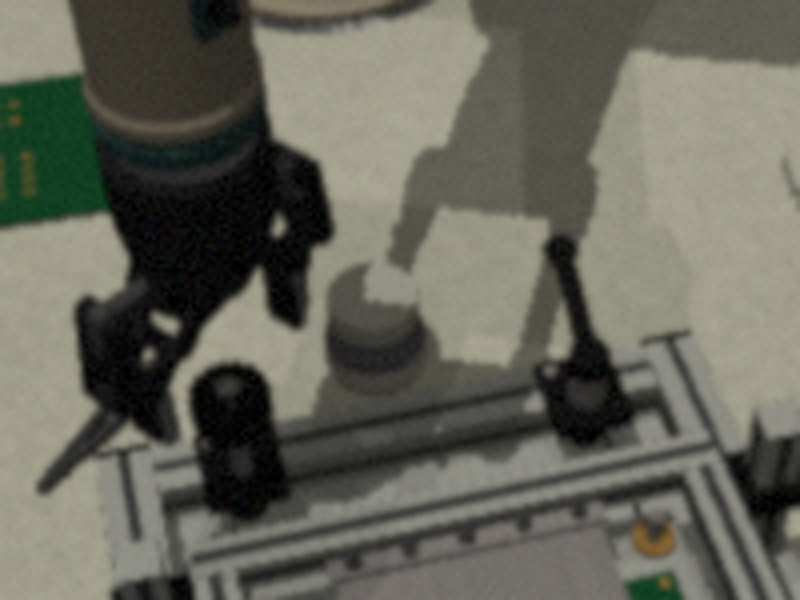

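View pics/t3.png

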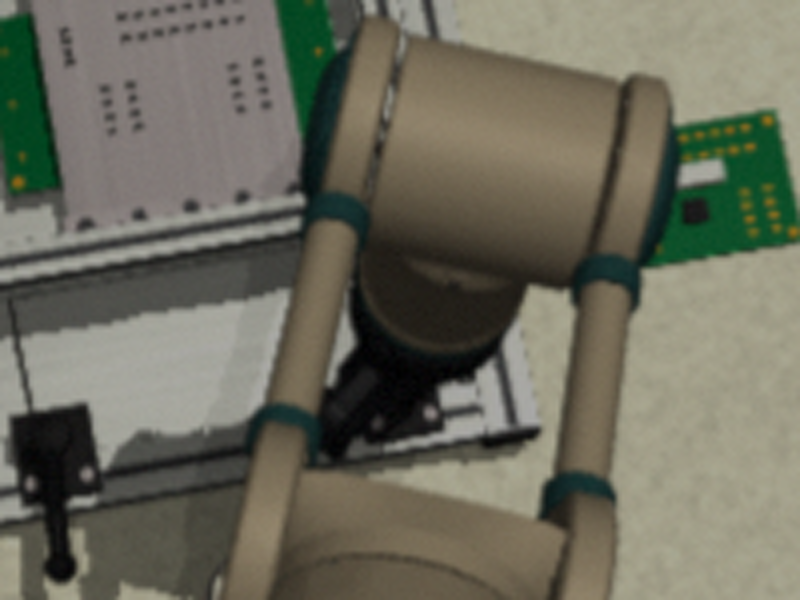

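The scene view shows the fingertips (scene px (274,230) and (241,259)) straddling the knob top (257,246). Next I lower and close.

Call:
send_rows(increments=[[1,0,0,0.015,0],[1,0,0,0.01,0],[1,0,0,0,0],[0.6,0,0,0,0],[0.4,0,0,0,0],[0.3,0,0,0,0],[0.3,0,0,0,0],[0.3,0,0,0,0]])

```text
clock: 5.82
position: [0.5386, -0.0667, 0.092]
ee_rot: [0.001, 0.37, 0.929, -0.0]
contact_force: [-0.3, -1.0, 5.8]
width: 0.0405
```

Run:
```python
from h import *
crop('scene',(200,150,400,300),4,'s4.png')
s=manip.get_state();print(s['position'],s['contact_force'],s['moment'],s['width'],s['qpos'])
```

```text
[ 0.53857834 -0.06675089  0.09203173] [-0.147936   -0.77792875  5.85696967] [-0.17378015  0.10748652 -0.02229665] 0.04069187461902917 [-2.51287819e-01  3.42798635e-01  1.78330933e+00 -4.39910338e-04
  1.01377560e+00 -2.63413532e+00]
```

View pics/s4.png

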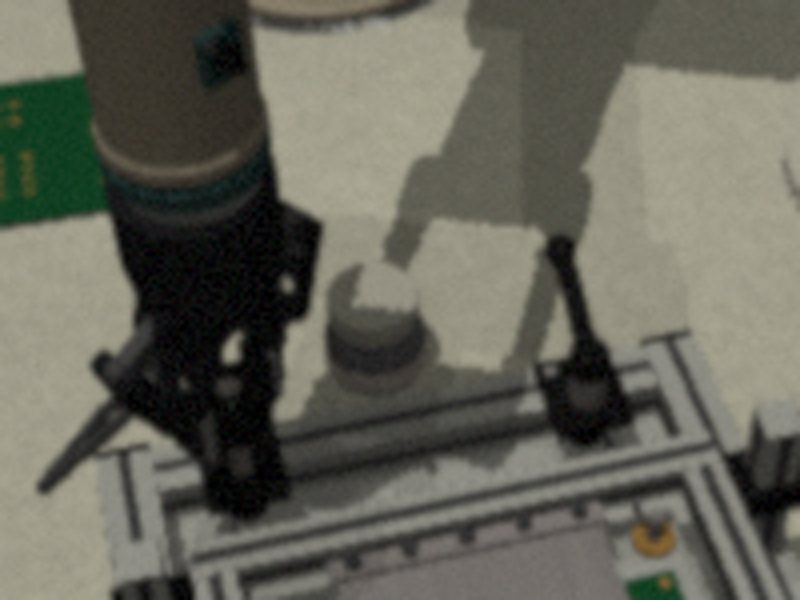

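Call:
send_rows(increments=[[0.3,0,0,0,0.05],[0.3,0,0,0,0.1],[0.3,0,0,0,0.1],[0.3,0,0,0,0.1],[0.3,0,0,0,0.1],[0.3,0,0,0,0.1],[0.3,0,0,0,0.05],[0.3,0,0,0,0]])

```text
clock: 6.88
position: [0.5384, -0.0665, 0.092]
ee_rot: [0.001, 0.628, 0.778, 0.0]
contact_force: [-0.1, -0.3, 6.0]
width: 0.0405
```

```bash
cat >> h.py <<'E'
def rep():
    np.set_printoptions(precision=4,suppress=True)
    s=manip.get_state();q=s['ee_rot']
    ang=2*np.arctan2(q[2],q[1])  # tool x angle
    print('t',s['clock'],'pos',s['position'],'F',s['contact_force'],'M',s['moment'],'w',round(s['width'],4),'j1,j6',s['qpos'][[0,5]],'toolx',round(ang,4),'eff6',s['effort'][5])
E
python3 -c "
from h import *
rep()
crop('scene',(250,250,410,370),5,'s5.png')"
```

```text
t 6.875 pos [ 0.5384 -0.0665  0.092 ] F [-0.0924 -0.2719  6.0119] M [-0.1783  0.1532 -0.1458] w 0.0405 j1,j6 [-0.2511 -2.0336] toolx 1.7825 eff6 -0.11683315504342318
```

View pics/s5.png

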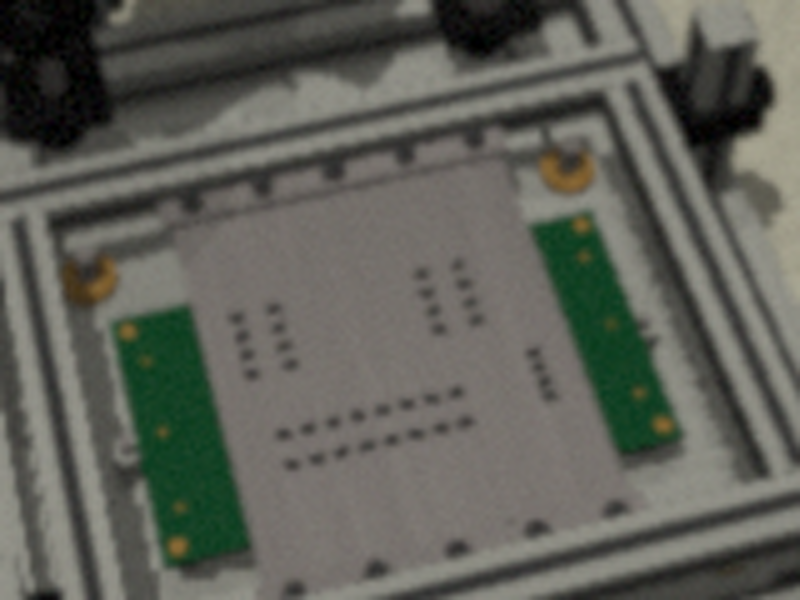

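Call:
send_rows(increments=[[0.3,0,0,0,0.1],[0.3,0,0,0,0.1],[0.3,0,0,0,0.1],[0.3,0,0,0,0.1],[0.3,0,0,0,0.1],[0.3,0,0,0,0.1],[0.3,0,0,0,0.1],[0.3,0,0,0,0.1]])

```text
clock: 7.92
position: [0.5385, -0.0662, 0.092]
ee_rot: [0.0, 0.882, 0.471, 0.001]
contact_force: [-0.7, 1.3, 5.2]
width: 0.0406
```

```bash
python3 -c "
from h import *
rep()"
```

```text
t 7.925 pos [ 0.5385 -0.0662  0.092 ] F [-0.6639  1.2806  5.2299] M [-0.0236  0.1892  0.2191] w 0.0406 j1,j6 [-0.2508 -1.2314] toolx 0.9805 eff6 -0.4309753328561783
```

Call:
send_rows(increments=[[0.3,0,0,0,0.1],[0.3,0,0,0,0.1],[0.3,0,0,0,0.1],[0.3,0,0,0,0.1],[0.3,0,0,0,0.1],[0.3,0,0,0,0.05],[0.3,0,0,0,0.05],[0.3,0,0,0,0.05]])

```text
clock: 8.93
position: [0.5387, -0.066, 0.092]
ee_rot: [-0.0, 0.986, 0.165, 0.001]
contact_force: [1.1, 0.8, 5.0]
width: 0.0404
```

```bash
python3 -c "
from h import *
rep()"
```

```text
t 8.925 pos [ 0.5387 -0.066   0.092 ] F [1.1246 0.7719 4.9867] M [0.0941 0.2551 0.2253] w 0.0404 j1,j6 [-0.2506 -0.583 ] toolx 0.332 eff6 -0.10571481892839074
```

Call:
send_rows(increments=[[0.3,0,0,0,0.05],[0.3,0,0,0,0.05],[0.3,0,0,0,0.05],[0.3,0,0,0,0.05],[0.3,0,0,0,0.05]])

```text
clock: 9.55
position: [0.5388, -0.0659, 0.092]
ee_rot: [-0.0, 0.999, 0.041, 0.001]
contact_force: [1.4, 2.8, 6.3]
width: 0.0407
```

```bash
python3 -c "
from h import *
rep()
crop('scene',(250,250,410,370),5,'s6.png')"
```

```text
t 9.55 pos [ 0.5388 -0.0659  0.092 ] F [1.3522 2.7703 6.3207] M [0.1831 0.1998 0.2514] w 0.0407 j1,j6 [-0.2506 -0.333 ] toolx 0.0818 eff6 -0.10588608914986253
```

View pics/s6.png

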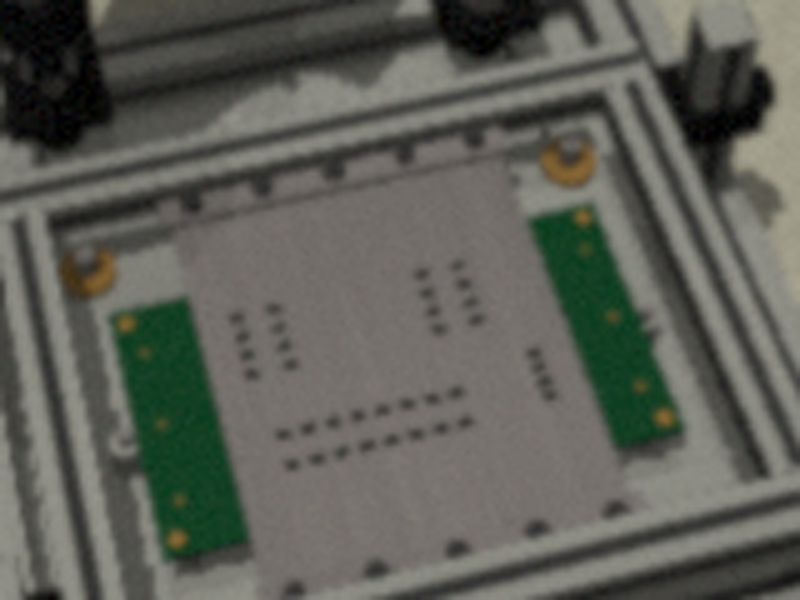

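Run:
```python
from h import *
np.set_printoptions(precision=4,suppress=True)
S2=lambda x,y:(210+x/2.5,200+y/2.5)
T2=lambda x,y:(210+x/4,85+y/4)
for s,t in [((333,338),(322,197)),((246,357),(437,177)),((330,321),(325,218)),((241,342),(442,198))]:
    print(tri(S2(*s),T2(*t)))
```

```text
(array([0.7364, 0.0792, 0.096 ]), [np.float64(1.81939393953664e-05), np.float64(1.8193939395259846e-05)])
(array([0.7456, 0.0168, 0.0984]), [np.float64(0.00015751559827889745), np.float64(0.00015751559827890203)])
(array([0.7239, 0.0782, 0.0978]), [np.float64(0.000544413664848807), np.float64(0.0005444136648488469)])
(array([0.7338, 0.0143, 0.0983]), [np.float64(0.00017043981895258374), np.float64(0.00017043981895260212)])
```

Call:
send_rows(increments=[[0.3,0,0,0,0.05],[0.3,0,0,0,0.05],[0.3,0,0,0,0.05],[0.3,0,0,0,0.05]])

```text
clock: 10.1
position: [0.5389, -0.0659, 0.092]
ee_rot: [-0.0, 0.998, -0.059, 0.001]
contact_force: [1.2, 1.6, 5.9]
width: 0.0403
```

```bash
python3 -c "
from h import *
rep()"
```

```text
t 10.1 pos [ 0.5389 -0.0659  0.092 ] F [1.1502 1.6208 5.9414] M [0.2832 0.1256 0.2303] w 0.0403 j1,j6 [-0.2506 -0.133 ] toolx -0.1182 eff6 -0.10607700096443295
```

Call:
send_rows(increments=[[0.3,0,0,0,0.05],[0.3,0,0,0,0.05],[0.3,0,0,0,0.05],[0.3,0,0,0,0.05]])

```text
clock: 10.6
position: [0.539, -0.0659, 0.092]
ee_rot: [-0.0, 0.987, -0.158, 0.001]
contact_force: [1.7, 1.5, 5.5]
width: 0.0406
```

```bash
python3 -c "
from h import *
rep()"
```

```text
t 10.6 pos [ 0.539  -0.0659  0.092 ] F [1.7266 1.5379 5.4989] M [0.2792 0.0993 0.2427] w 0.0406 j1,j6 [-0.2507  0.0669] toolx -0.3183 eff6 -0.10627821553498507
```

Call:
send_rows(increments=[[0.3,0,0,0,0.05],[0.3,0,0,0,0.05],[0.3,0,0,0,0.05],[0.3,0,0,0,0.05]])

```text
clock: 11.1
position: [0.5391, -0.066, 0.092]
ee_rot: [-0.001, 0.967, -0.256, 0.001]
contact_force: [1.6, 2.0, 4.1]
width: 0.0404
```

```bash
python3 -c "
from h import *
rep()"
```

```text
t 11.1 pos [ 0.5391 -0.066   0.092 ] F [1.6458 2.035  4.1013] M [0.3486 0.0144 0.2052] w 0.0404 j1,j6 [-0.2506  0.2669] toolx -0.5183 eff6 -0.10646982584148645
```

Call:
send_rows(increments=[[0.3,0,0,0,0.05],[0.3,0,0,0,0.05],[0.3,0,0,0,0.05],[0.3,0,0,0,0.05]])

```text
clock: 11.6
position: [0.5392, -0.066, 0.092]
ee_rot: [-0.001, 0.936, -0.352, 0.001]
contact_force: [1.6, 0.9, 4.5]
width: 0.0404
```

```bash
python3 -c "
from h import *
rep()
crop('scene',(250,250,410,370),5,'s7.png')"
```

```text
t 11.6 pos [ 0.5392 -0.066   0.092 ] F [1.6315 0.9063 4.5298] M [0.3733 0.004  0.2259] w 0.0404 j1,j6 [-0.2507  0.467 ] toolx -0.7184 eff6 -0.1066168025135994
```

View pics/s7.png

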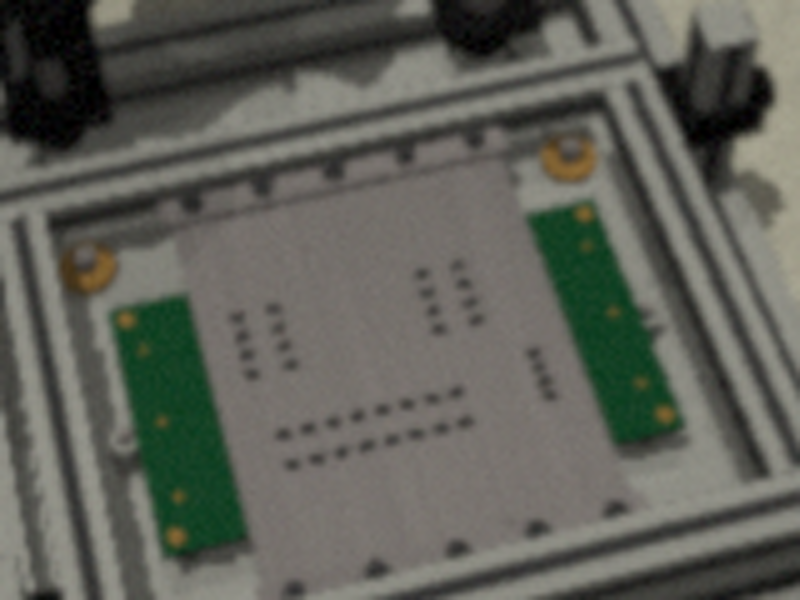

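Call:
send_rows(increments=[[0.3,0,0,0,0.05],[0.3,0,0,0,0.05],[0.3,0,0,0,0.05],[0.3,0,0,0,0.05]])

```text
clock: 12.15
position: [0.5392, -0.0661, 0.092]
ee_rot: [-0.001, 0.896, -0.443, 0.001]
contact_force: [2.5, 1.5, 5.5]
width: 0.0403
```

```bash
python3 -c "
from h import *
rep()"
```

```text
t 12.15 pos [ 0.5392 -0.0661  0.092 ] F [2.4644 1.5169 5.5054] M [ 0.2911 -0.0982  0.1763] w 0.0403 j1,j6 [-0.2508  0.6668] toolx -0.9183 eff6 -0.1070990483276546
```

Call:
send_rows(increments=[[0.3,0,0,0,0.05],[0.3,0,0,0,0.05],[0.3,0,0,0,0.05],[0.3,0,0,0,0.05]])

```text
clock: 12.65
position: [0.5393, -0.0661, 0.092]
ee_rot: [-0.001, 0.848, -0.53, 0.001]
contact_force: [1.5, 1.0, 4.9]
width: 0.0402
```

```bash
python3 -c "
from h import *
rep()"
```

```text
t 12.65 pos [ 0.5393 -0.0661  0.092 ] F [1.5166 1.0337 4.857 ] M [ 0.2414 -0.127   0.2097] w 0.0402 j1,j6 [-0.2507  0.8668] toolx -1.1182 eff6 -0.10687530040740967
```

Call:
send_rows(increments=[[0.3,0,0,0,0.05],[0.3,0,0,0,0.05],[0.3,0,0,0,0.05],[0.3,0,0,0,0.05]])

```text
clock: 13.15
position: [0.5394, -0.0663, 0.092]
ee_rot: [-0.001, 0.791, -0.612, 0.001]
contact_force: [1.5, 0.9, 5.2]
width: 0.0404
```

```bash
python3 -c "
from h import *
rep()"
```

```text
t 13.15 pos [ 0.5394 -0.0663  0.092 ] F [1.4545 0.8745 5.2339] M [ 0.227  -0.1354  0.1873] w 0.0404 j1,j6 [-0.2509  1.0668] toolx -1.3182 eff6 -0.10689198039472103
```

Call:
send_rows(increments=[[0.3,0,0,0,0.05],[0.3,0,0,0,0.05],[0.3,0,0,0,0.05],[0.3,0,0,0,0.05]])

```text
clock: 13.65
position: [0.5394, -0.0663, 0.092]
ee_rot: [-0.001, 0.725, -0.688, 0.001]
contact_force: [1.9, 0.8, 4.9]
width: 0.0411
```

```bash
python3 -c "
from h import *
rep()"
```

```text
t 13.65 pos [ 0.5394 -0.0663  0.092 ] F [1.898  0.7568 4.8657] M [ 0.159  -0.1713  0.2064] w 0.0411 j1,j6 [-0.2509  1.2668] toolx -1.5181 eff6 -0.10686821769922972
```

Call:
send_rows(increments=[[0.3,0,0,0,0.05],[0.3,0,0,0,0.05],[0.3,0,0,0,0.05],[0.3,0,0,0,0.05]])

```text
clock: 14.15
position: [0.5394, -0.0664, 0.092]
ee_rot: [0.001, -0.653, 0.757, -0.001]
contact_force: [1.3, -0.0, 3.3]
width: 0.0403
```

```bash
python3 -c "
from h import *
rep()
crop('scene',(250,250,410,370),5,'s8.png')"
```

```text
t 14.15 pos [ 0.5394 -0.0664  0.092 ] F [ 1.3098 -0.0391  3.2842] M [ 0.1201 -0.2183  0.2276] w 0.0403 j1,j6 [-0.2509  1.4668] toolx 4.5652 eff6 -0.106831518933177
```

View pics/s8.png

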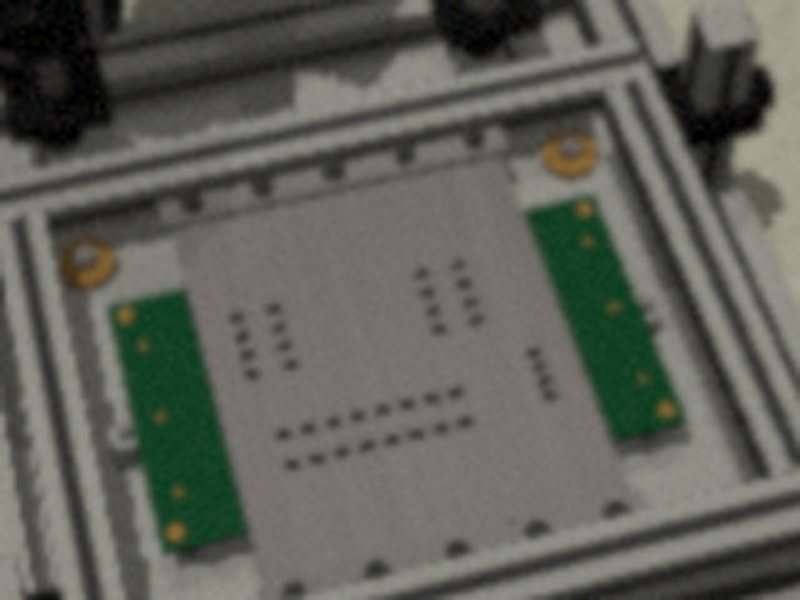

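Call:
send_rows(increments=[[0.3,0,0,0,0.05],[0.3,0,0,0,0.05],[0.3,0,0,0,0.05],[0.3,0,0,0,0.05]])

```text
clock: 14.7
position: [0.5394, -0.0665, 0.092]
ee_rot: [0.001, -0.575, 0.818, -0.001]
contact_force: [1.8, -0.3, 4.1]
width: 0.0406
```

```bash
python3 -c "
from h import *
rep()"
```

```text
t 14.7 pos [ 0.5394 -0.0665  0.092 ] F [ 1.8245 -0.2792  4.0795] M [ 0.0699 -0.1903  0.2204] w 0.0406 j1,j6 [-0.2509  1.6662] toolx 4.3658 eff6 -0.10691183852031827
```

Call:
send_rows(increments=[[0.3,0,0,0,0.05],[0.3,0,0,0,0.05],[0.3,0,0,0,0.05]])

```text
clock: 15.08
position: [0.5393, -0.0666, 0.092]
ee_rot: [0.001, -0.512, 0.859, -0.001]
contact_force: [1.4, 0.5, 5.2]
width: 0.0403
```

```bash
python3 -c "
from h import *
rep()"
```

```text
t 15.075 pos [ 0.5393 -0.0666  0.092 ] F [1.4207 0.5116 5.1966] M [ 0.054  -0.2125  0.2394] w 0.0403 j1,j6 [-0.251   1.8162] toolx 4.2159 eff6 -0.10683071566745639
```

Call:
send_rows(increments=[[0.3,0,0,0,0.05],[0.3,0,0,0,0.05]])

```text
clock: 15.32
position: [0.5393, -0.0667, 0.092]
ee_rot: [0.001, -0.468, 0.884, -0.001]
contact_force: [2.4, 0.3, 5.4]
width: 0.0404
```

```bash
python3 -c "
from h import *
rep()"
```

```text
t 15.325 pos [ 0.5393 -0.0667  0.092 ] F [2.3781 0.3399 5.4363] M [ 0.0275 -0.1949  0.191 ] w 0.0404 j1,j6 [-0.2511  1.9162] toolx 4.1159 eff6 -0.10682044783607125
```

Call:
send_rows(increments=[[0.3,0,0,0,0.05],[0.3,0,0,0,0.05],[0.3,0,0,0,0.05]])

```text
clock: 15.7
position: [0.5392, -0.0667, 0.092]
ee_rot: [0.001, -0.401, 0.916, -0.001]
contact_force: [1.2, -0.3, 5.4]
width: 0.0405
```

```bash
python3 -c "
from h import *
rep()"
```

```text
t 15.7 pos [ 0.5392 -0.0667  0.092 ] F [ 1.1966 -0.3307  5.443 ] M [-0.0215 -0.2134  0.2088] w 0.0405 j1,j6 [-0.2511  2.0662] toolx 3.966 eff6 -0.10677134385332465
```

Call:
send_rows(increments=[[0.3,0,0,0,0.05],[0.3,0,0,0,0.05]])

```text
clock: 15.95
position: [0.5392, -0.0668, 0.092]
ee_rot: [0.001, -0.354, 0.935, -0.001]
contact_force: [1.3, -0.5, 5.4]
width: 0.0404
```

```bash
python3 -c "
from h import *
rep()
crop('scene',(250,250,410,370),5,'s9.png')"
```

```text
t 15.95 pos [ 0.5392 -0.0668  0.092 ] F [ 1.293  -0.5493  5.39  ] M [-0.0484 -0.1146  0.2766] w 0.0404 j1,j6 [-0.2511  2.1662] toolx 3.866 eff6 -0.09773746831342578
```

View pics/s9.png

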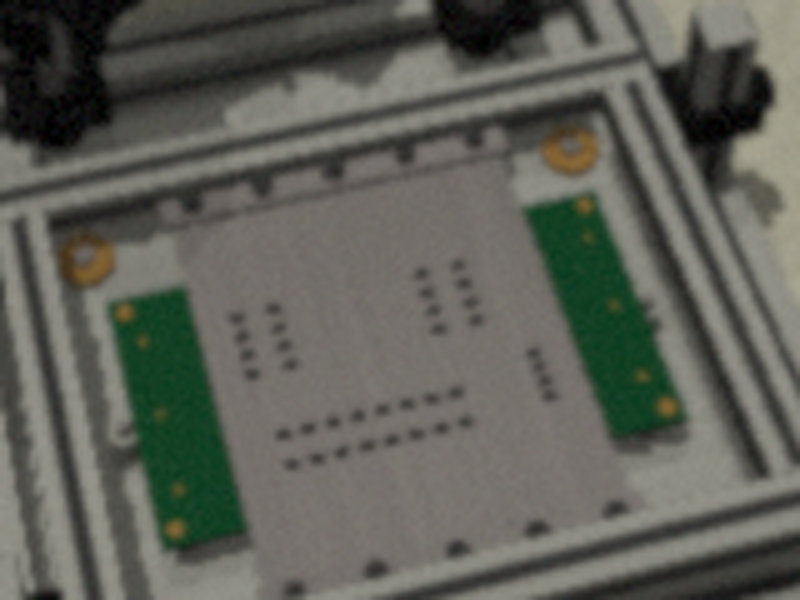

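Call:
send_rows(increments=[[0.3,0,0,0,0.03]])

```text
clock: 16.12
position: [0.5392, -0.0668, 0.092]
ee_rot: [0.001, -0.341, 0.94, -0.001]
contact_force: [1.6, -0.8, 4.7]
width: 0.0407
```

```bash
python3 -c "
from h import *
rep()"
```

```text
t 16.125 pos [ 0.5392 -0.0668  0.092 ] F [ 1.5974 -0.8011  4.7353] M [ 0.0193 -0.1732  0.2309] w 0.0407 j1,j6 [-0.2511  2.1954] toolx 3.8368 eff6 0.01877478207461536
```

Call:
send_rows(increments=[[0.3,0,0,0,0.05]])

```text
clock: 16.25
position: [0.5392, -0.0668, 0.092]
ee_rot: [0.001, -0.317, 0.949, -0.001]
contact_force: [1.0, -0.0, 6.1]
width: 0.0405
```

```bash
python3 -c "
from h import *
rep()"
```

```text
t 16.25 pos [ 0.5392 -0.0668  0.092 ] F [ 1.0215 -0.0136  6.1102] M [-0.0546 -0.1519  0.2481] w 0.0405 j1,j6 [-0.2511  2.246 ] toolx 3.7862 eff6 -0.0958154839463532
```

Call:
send_rows(increments=[[0.3,0,0,0,0.05]])

```text
clock: 16.38
position: [0.5392, -0.0668, 0.092]
ee_rot: [0.001, -0.293, 0.956, -0.001]
contact_force: [1.7, -0.6, 5.5]
width: 0.0405
```

```bash
python3 -c "
from h import *
rep()"
```

```text
t 16.375 pos [ 0.5392 -0.0668  0.092 ] F [ 1.6804 -0.6277  5.5155] M [ 0.0108 -0.1843  0.2325] w 0.0405 j1,j6 [-0.2511  2.2961] toolx 3.7362 eff6 -0.04842592519707978
```

Call:
send_rows(increments=[[0.3,0,0,0,-0.1],[0.3,0,0,0,-0.1],[0.3,0,0,0,-0.1],[0.3,0,0,0,0],[0.3,0,0,0,0.05],[0.3,0,0,0,0.05]])

```text
clock: 17.12
position: [0.5392, -0.0667, 0.092]
ee_rot: [0.001, -0.387, 0.922, -0.001]
contact_force: [1.9, -0.4, 4.5]
width: 0.0407
```

```bash
python3 -c "
from h import *
rep()"
```

```text
t 17.125 pos [ 0.5392 -0.0667  0.092 ] F [ 1.927  -0.4193  4.4719] M [-0.0625 -0.1989  0.1915] w 0.0407 j1,j6 [-0.2511  2.0962] toolx 3.9359 eff6 -0.10776596143841743
```

Call:
send_rows(increments=[[0.3,0,0,0,0.05]])

```text
clock: 17.25
position: [0.5392, -0.0668, 0.092]
ee_rot: [0.001, -0.364, 0.932, -0.001]
contact_force: [2.1, -0.8, 5.2]
width: 0.0404
```

```bash
python3 -c "
from h import *
rep()"
```

```text
t 17.25 pos [ 0.5392 -0.0668  0.092 ] F [ 2.1252 -0.7719  5.2297] M [-0.0299 -0.192   0.252 ] w 0.0404 j1,j6 [-0.2511  2.1462] toolx 3.8859 eff6 -0.10681066196411848
```

Call:
send_rows(increments=[[0.3,0,0,0,0.05]])

```text
clock: 17.38
position: [0.5392, -0.0668, 0.092]
ee_rot: [0.001, -0.34, 0.94, -0.001]
contact_force: [1.3, -1.2, 4.7]
width: 0.0403
```

```bash
python3 -c "
from h import *
rep()"
```

```text
t 17.375 pos [ 0.5392 -0.0668  0.092 ] F [ 1.2712 -1.1529  4.706 ] M [ 0.0433 -0.1448  0.1918] w 0.0403 j1,j6 [-0.2511  2.1961] toolx 3.8361 eff6 -0.08522116346284747
```

The torque onset repeats at j6 ≈ 2.14 on both approaches, so the board is about 0.05 rad (0.17 mm) past first touch. Now I release the knob and retreat upward.

Call:
send_rows(increments=[[0.3,0,0,0,0],[0.6,0,0,0,0],[1,0,0,0,0],[1,0,0,0,0],[1,0,0,0,0],[1,0,0,-0.03,0],[1,0,0,-0.05,0],[1,0,0,-0.05,0]])

```text
clock: 18.38
position: [0.5377, -0.0663, 0.2223]
ee_rot: [-0.0, -0.34, 0.94, 0.0]
contact_force: [0.3, -0.2, -0.2]
width: 0.0855
```

```bash
python3 -c "
from h import *
rep()
crop('scene',(210,200,410,350),4,'s10.png')"
```

```text
t 18.375 pos [ 0.5377 -0.0663  0.2223] F [ 0.2829 -0.2182 -0.1597] M [ 0.0205  0.0344 -0.0181] w 0.0855 j1,j6 [-0.2512  2.1958] toolx 3.8362 eff6 1.7180949996031813e-06
```

View pics/s10.png

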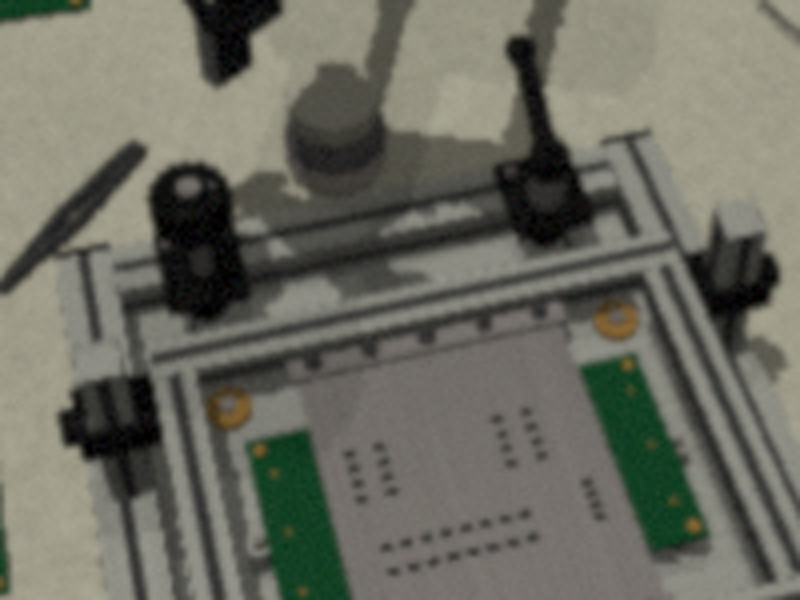

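Knob at scene (257,247) is free; lever ball at scene (340,212) hasn't moved. Next, fingers shut, the tool moves to the right of the lever end to push it.

Call:
send_rows(increments=[[0.5,-0.0088,0.0577,0,0],[0,-0.0088,0.0577,0,0],[0,-0.0087,0.0578,0,0],[0,0,0,0,-0.18],[0,0,0,0,-0.18],[0,0,0,0,-0.18],[0,0,0,0,-0.18],[0,0,0,0,-0.18]], squeeze=20)

```text
clock: 19.42
position: [0.4472, 0.0835, 0.2211]
ee_rot: [0.0, 0.718, -0.696, -0.0]
contact_force: [0.2, -0.4, 0.4]
width: -0.0002
```

Call:
send_rows(increments=[[0,0,0,0,-0.18],[0,0,0,0,-0.18],[0,0,0,0,-0.18],[0,0,0,0,-0.18],[0,0,0,0,-0.18],[0,0,0,0,-0.18],[0,0,0,0,-0.18],[0,0,0,0,-0.18]])

```text
clock: 20.42
position: [0.4472, 0.0835, 0.2211]
ee_rot: [0.0, 0.999, -0.05, -0.0]
contact_force: [-0.6, -0.5, -0.5]
width: 0.0
```

Call:
send_rows(increments=[[0,0,0,0,-0.18],[0,0,0,0.04,0],[0,0,0,0.035,0],[0,0,0,0,0]])

```text
clock: 20.92
position: [0.445, 0.0834, 0.1441]
ee_rot: [0.0, 0.999, 0.037, -0.003]
contact_force: [-0.2, -0.2, 0.0]
width: 0.0003
```

```bash
python3 -c "
from h import *
rep()
crop('scene',(250,130,410,250),5,'s11.png')
crop('top',(230,190,390,310),5,'t11.png')"
```

```text
t 20.925 pos [0.445  0.0834 0.1441] F [-0.1993 -0.1844  0.0313] M [ 0.0205  0.0493 -0.0304] w 0.0003 j1,j6 [ 0.0314 -0.0415] toolx 0.073 eff6 -0.00028345899409032427
```

View pics/s11.png

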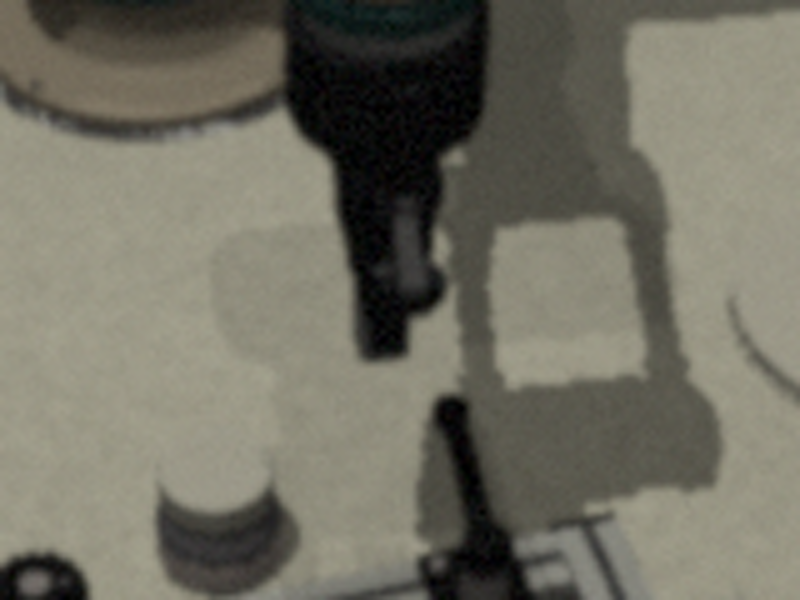

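View pics/t11.png

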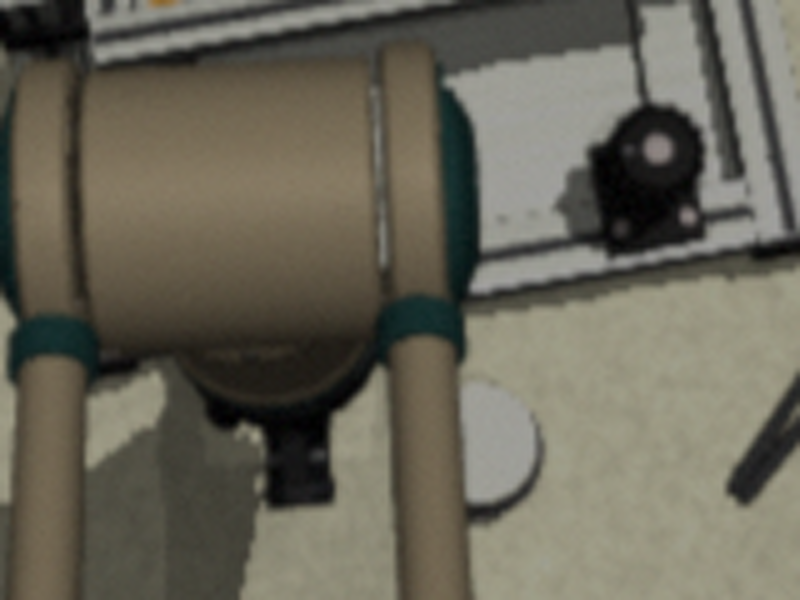

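Call:
send_rows(increments=[[0,0,0,0.03,0],[0,0,0,0.028,0],[0,0,0,0,0],[0,0,-0.006,0,0],[0,0,-0.006,0,0]])

```text
clock: 21.65
position: [0.4478, 0.096, 0.0898]
ee_rot: [-0.0, 0.999, 0.036, 0.002]
contact_force: [-0.3, 0.3, -0.1]
width: -0.0003
```

```bash
python3 -c "
from h import *
rep()
crop('scene',(250,130,410,250),5,'s12.png')"
```

```text
t 21.65 pos [0.4478 0.096  0.0898] F [-0.2686  0.3477 -0.0908] M [ 0.0496  0.0286 -0.0221] w -0.0003 j1,j6 [ 0.059  -0.0139] toolx 0.0729 eff6 -0.08865681476891041
```

View pics/s12.png

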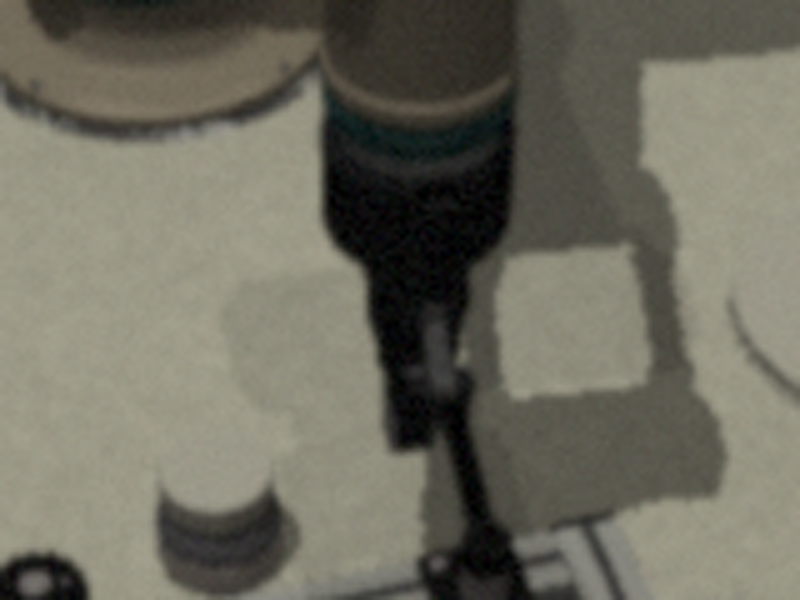

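Call:
send_rows(increments=[[0,-0.0017,-0.0065,0,0.1],[0,-0.0017,-0.0065,0,0.1],[0,-0.0017,-0.0065,0,0.1],[0,-0.0017,-0.0065,0,0.1]])

```text
clock: 22.2
position: [0.4425, 0.1217, 0.0893]
ee_rot: [0.0, 0.986, -0.164, 0.001]
contact_force: [-0.1, -2.5, 1.3]
width: 0.0004
```

```bash
python3 -c "
from h import *
rep()
crop('scene',(250,130,410,250),5,'s13.png')"
```

```text
t 22.2 pos [0.4425 0.1217 0.0893] F [-0.086  -2.4744  1.3349] M [-0.2928 -0.0298 -0.0464] w 0.0004 j1,j6 [0.1177 0.4479] toolx -0.3293 eff6 -0.7533818855881691
```

View pics/s13.png

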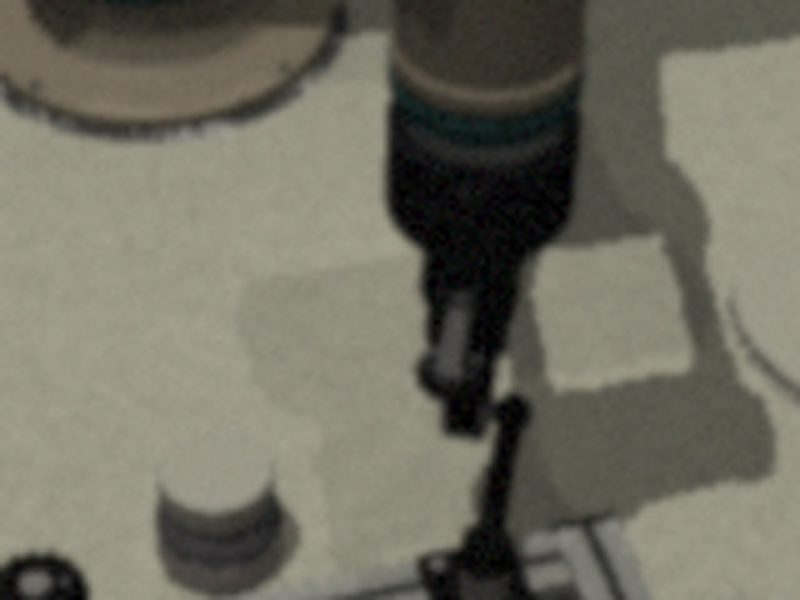

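Call:
send_rows(increments=[[0,-0.0017,-0.0065,0,0.1],[0,-0.0017,-0.0065,0,0.1],[0,-0.0017,-0.0065,0,0.1],[0,-0.0017,-0.0065,0,0.1],[0,-0.0017,-0.0065,0,0.1],[0,-0.0017,-0.0065,0,0.1]])

```text
clock: 23.0
position: [0.454, 0.1593, 0.0889]
ee_rot: [0.0, 0.894, -0.448, 0.0]
contact_force: [-1.3, -2.4, 0.6]
width: -0.0
```

```bash
python3 -c "
from h import *
rep()
crop('scene',(270,150,430,270),5,'s14.png')
crop('top',(190,170,350,290),5,'t14.png')"
```

```text
t 23.0 pos [0.454  0.1593 0.0889] F [-1.3124 -2.3824  0.6292] M [-0.2241  0.1441  0.0246] w -0.0 j1,j6 [0.1934 1.1221] toolx -0.9281 eff6 -0.7210355065762997
```

View pics/s14.png

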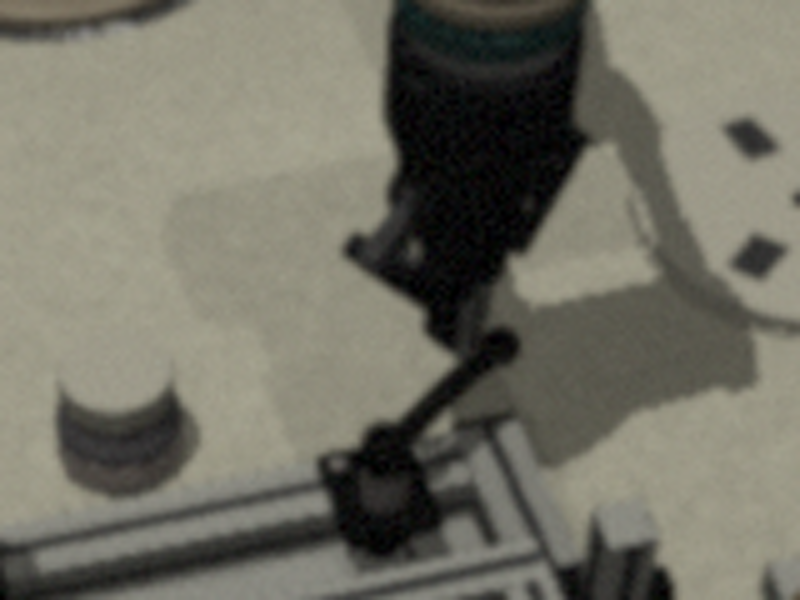

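View pics/t14.png

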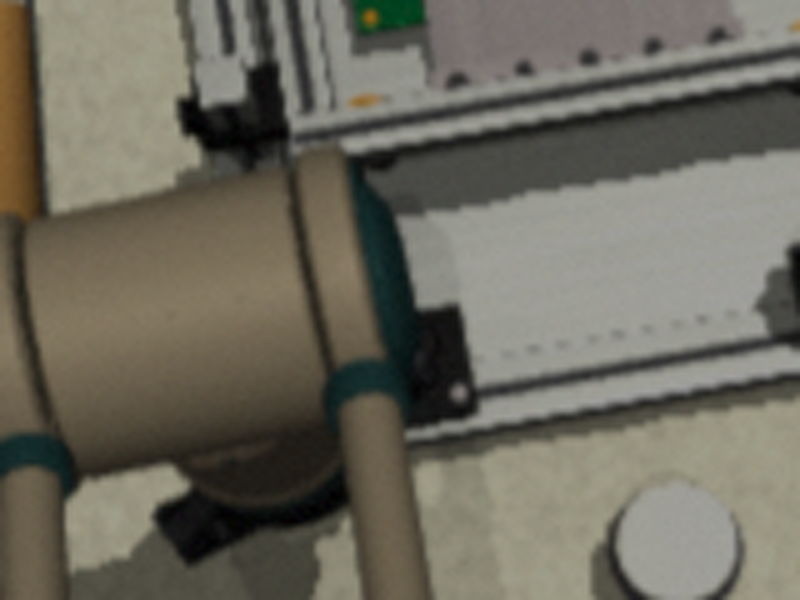

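Call:
send_rows(increments=[[0,-0.0017,-0.0065,0,0.1],[0,-0.0017,-0.0065,0,0.1],[0,-0.0009,-0.0033,0,0.05]])

```text
clock: 23.48
position: [0.4651, 0.1717, 0.0885]
ee_rot: [0.0, 0.832, -0.555, -0.0]
contact_force: [-1.7, -1.2, 1.0]
width: 0.0003
```

```bash
python3 -c "
from h import *
p=onz('scene',(369.4,219),.096);d=p[:2]-np.array([.5093,.1205]);print(p,np.linalg.norm(d),np.pi+.155-(np.arctan2(d[1],d[0])%(2*np.pi)))
rep()
crop('scene',(270,150,430,270),5,'s15.png')"
```

```text
[0.46520747 0.17614673 0.096     ] 0.0709979575020931 1.0557281660522753
t 23.475 pos [0.4651 0.1717 0.0885] F [-1.6957 -1.1502  1.0123] M [-0.1114  0.234  -0.0007] w 0.0003 j1,j6 [0.2133 1.389 ] toolx -1.1757 eff6 -0.2626656834036112
```

View pics/s15.png

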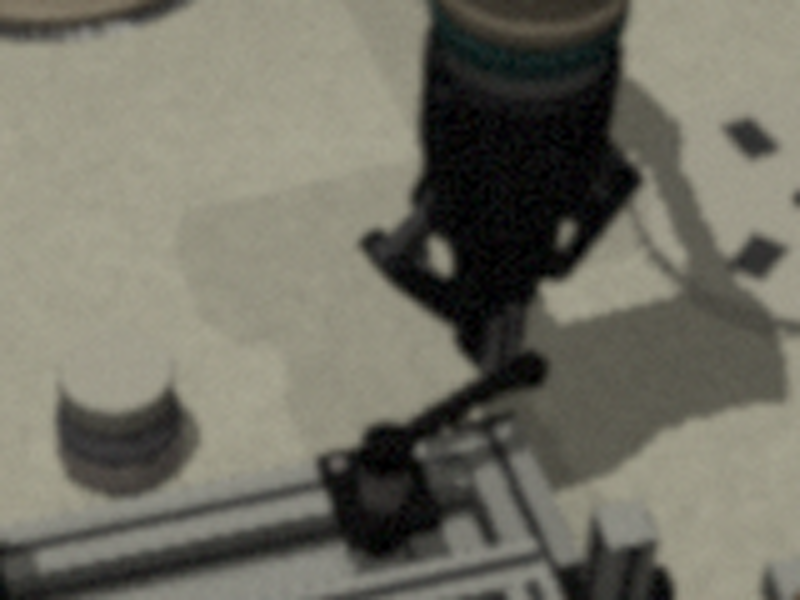

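Call:
send_rows(increments=[[0,-0.0008,-0.0026,0,0.04],[0,-0.0008,-0.0026,0,0.04]])

```text
clock: 23.78
position: [0.4692, 0.1749, 0.0884]
ee_rot: [0.001, 0.809, -0.587, -0.0]
contact_force: [-1.5, -0.8, 0.7]
width: -0.0002
```

Call:
send_rows(increments=[[0,-0.0004,-0.0013,0,0.02]])

```text
clock: 23.9
position: [0.4703, 0.1757, 0.0884]
ee_rot: [0.001, 0.803, -0.595, -0.0]
contact_force: [-2.7, -1.2, 2.8]
width: -0.0001
```

```bash
python3 -c "
from h import *
rep()"
```

```text
t 23.9 pos [0.4703 0.1757 0.0884] F [-2.7488 -1.2313  2.8055] M [-0.1748  0.5036  0.0331] w -0.0001 j1,j6 [0.219  1.4944] toolx -1.2754 eff6 -0.09134091669693589
```

Call:
send_rows(increments=[[0,0,-0.001,0,0]])

```text
clock: 24.02
position: [0.4705, 0.1758, 0.0882]
ee_rot: [0.001, 0.803, -0.595, -0.001]
contact_force: [-4.5, -1.9, 5.0]
width: 0.0001
```

Call:
send_rows(increments=[[0,0,-0.001,0,0]])

```text
clock: 24.15
position: [0.4707, 0.1758, 0.088]
ee_rot: [0.002, 0.803, -0.595, -0.001]
contact_force: [-7.4, -1.9, 5.1]
width: -0.0001
```

```bash
python3 -c "
from h import *
rep()"
```

```text
t 24.15 pos [0.4707 0.1758 0.088 ] F [-7.4175 -1.9119  5.1   ] M [-0.338   1.0454  0.0391] w -0.0001 j1,j6 [0.2192 1.4949] toolx -1.2755 eff6 0.03567842999473214
```

Call:
send_rows(increments=[[0,0,-0.001,0,0]])

```text
clock: 24.28
position: [0.4708, 0.1759, 0.0879]
ee_rot: [0.003, 0.803, -0.595, -0.002]
contact_force: [-7.6, -2.8, 6.2]
width: 0.0
```

Call:
send_rows(increments=[[0,0,0.006,0,0],[0,0,0.02,0,0],[0,0,0,-0.03,0],[0,0,0,-0.05,0],[0,0,0,-0.05,0]])

```text
clock: 24.9
position: [0.4499, 0.1695, 0.2198]
ee_rot: [-0.001, 0.803, -0.596, 0.001]
contact_force: [1.1, 0.5, -0.3]
width: -0.0003
```

Call:
send_rows(increments=[[0,-0.05,0,0,0],[0,-0.05,0.02,0,0],[0,-0.03,0.03,0,0],[0,0,0,0,0]])

```text
clock: 25.4
position: [0.3618, 0.2807, 0.2185]
ee_rot: [-0.001, 0.804, -0.594, -0.0]
contact_force: [-0.4, -0.6, -0.1]
width: -0.0001
```

```bash
python3 -c "
from h import *
rep()
crop('scene',(210,190,410,340),4,'s16.png')
crop('top',(210,85,410,235),4,'t16a.png')
crop('top',(210,165,410,315),4,'t16.png')"
```

```text
t 25.4 pos [0.3618 0.2807 0.2185] F [-0.363  -0.6421 -0.0796] M [-0.0263 -0.0088  0.0058] w -0.0001 j1,j6 [0.5069 1.7792] toolx -1.2726 eff6 0.12300941627472639
```

View pics/s16.png

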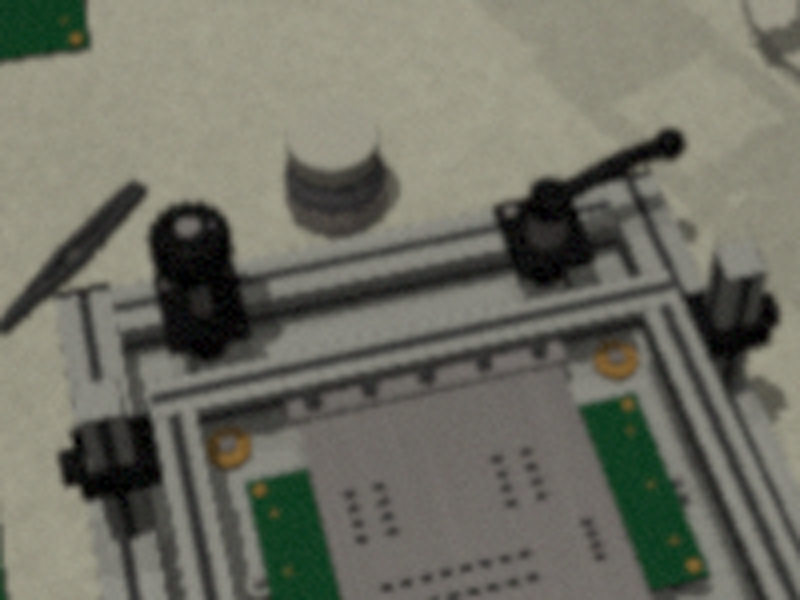

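View pics/t16.png

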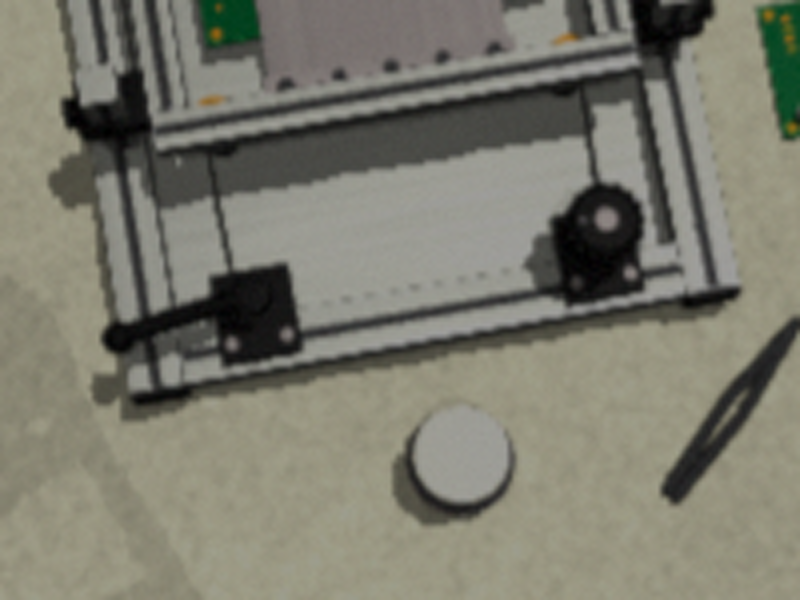

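```bash
python3 -c "
from h import *
np.set_printoptions(precision=4,suppress=True)
p,e=tri((377.5,225.75),(239.25,249.25));d=p[:2]-np.array([.5093,.1205]);print(p,e,np.linalg.norm(d),np.pi+.155-(np.arctan2(d[1],d[0])%(2*np.pi)))
a=cv2.imread('pics/s10.png',0)[240:560,240:720].astype(np.float32);b=cv2.imread('pics/s16.png',0)[280:600,240:720].astype(np.float32)
L=lambda im:im[190-0:320,0:110]
print(cv2.phaseCorrelate(a,b))
for sl in [(slice(180,320),slice(0,100)),(slice(110,320),slice(330,470))]:
    print(cv2.phaseCorrelate(a[sl].copy(),b[sl].copy()))
"
```

```text
[0.4863 0.19   0.0955] [np.float64(9.663166296850867e-05), np.float64(9.663166296869939e-05)] 0.07323792621791646 1.4060219504796265
((0.04128971473244292, -0.02863524121588057), 0.5145668204625448)
((-0.00859373620917836, 0.044056191335883454), 0.5193064382341173)
((0.01300715862890911, 0.025808118191591234), 0.7747047276163297)
```

View pics/t16a.png

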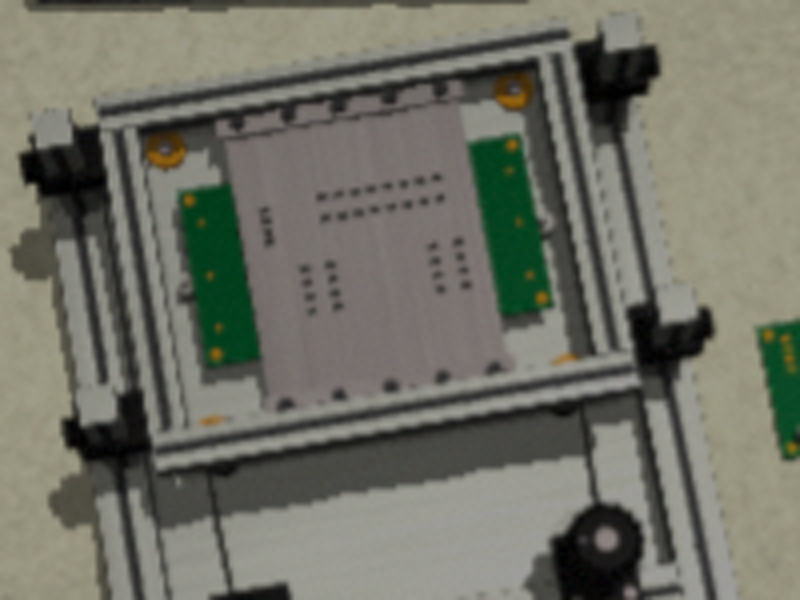

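```bash
python3 -c "
from h import *
np.set_printoptions(precision=4,suppress=True)
for s,t in [((628,403),(216,355)),((694,566),(190,200))]:
    print(tri((210+s[0]/4,190+s[1]/4),(210+t[0]/4,85+t[1]/4)))
rep()
print(manip.sign_off())"
```

```text
(array([0.6489, 0.1374, 0.096 ]), [np.float64(0.00011820922092566321), np.float64(0.00011820922092564827)])
(array([0.7364, 0.1511, 0.0951]), [np.float64(0.00013361101089790867), np.float64(0.00013361101089790048)])
t 25.55 pos [0.3647 0.2794 0.2185] F [-0.0207 -0.0959  0.8358] M [ 0.0006 -0.0219  0.0308] w -0.0001 j1,j6 [0.5024 1.7792] toolx -1.2766 eff6 -0.004307542985770851
the job is handed in; nothing more can be done
None
```

The board now touches the stencil foil lightly and the lift is locked. I handed the job in at about 25.5 s; sign-off reports no verdict.

**Raising the board:** I turned the knob about 4.83 rad clockwise in one grip. On the first approach I went about 0.15 rad (roughly 0.5 mm) past first touch, which I estimate pushed the foil with about 18 N. I then backed off 0.3 rad and approached again. The torque in the last joint started to climb at the same knob angle both times. I stopped about 0.05 rad past that point, which is about 0.17 mm or an estimated 6 N on the foil.

**Locking the lift:** I pushed the lever clockwise with closed fingers until it stalled against its stop at about 8 N sideways, then backed away.

**Last checks:**
- **Lever:** the cameras put it at 1.406 rad, against 1.4 at the stop.
- **Board while locking:** it did not shift measurably (under about 0.05 px in the scene picture).
- **Board height:** its top measures about 95.5 mm above the bench and the foil about 97.6 mm. Those picks are only good to about 2 mm, so they agree with touching but do not prove it; the torque onset is the real evidence.
- **Wrist moment:** its reading was too noisy (about ±0.025 N m) to show the touch in any single sample.
- **Other things on the bench:** I touched nothing else, and the jar, tweezers and spare board look unmoved. The robot is clear of everything.

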